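Free the glue bottle stuck in the bin corner and stand it in its stand

TASK

The glue bottle has tipped over in the plywood bin, and its bottom end is stuck in the corner under the rail across the bin's back. Draw it out from under the rail, then stand it upright, cap up, in the oblong pocket of the wooden glue stand, fully down. Leave the wax tin, the loose pine offcut and the tape measure on the bench where they are.

Things in the scene. Friction and masses are not known exactly. Their poses are not given: they have to be found in the camera images.
- bottle_mid (a point): Yellow wood-glue bottle, red cap, 0.32-0.6 kg. Point on its long axis, 100 mm above the base, 101 mm below the cap's tip. z: base to cap (up when it stands); y: across the 60 mm width; x: across the flat faces, 42 mm apart. The straight rounded-oblong body reaches 118 mm up from the base, then shoulders taper to a cap 25 mm across from 160 mm up. Hold it across its width, 80-90 mm from the base.
- glue_bottle: The same bottle at the centre of its base. At the start it lies in the bin on a flat face, sloping up about 33 deg, rolled 6 deg: base on the floor in the back corner (bin +x, +y), underside on the front rim, cap jutting over the front. The rail is a few mm above it: it cannot be lifted or tipped up there, but is clear once drawn 40 mm or more along its own axis. 25 mm or more is free on each side of it for a finger.
- bench_bin: Open plywood bin, fast to the bench. Origin: centre of its underside. x points to its back (rail) end, -x to its front, y across. Inside 116 mm (x) by 150 mm (y), walls 9 mm, floor 6 mm thick, all wall tops 67 mm above the bench. A small pine offcut (40 x 50 x 20 mm) lies on its floor near the front, -y corner; it does not matter.
- rail_edge (a point): Middle of the lower inner edge of the dark hardwood rail that lies across the bin's back wall, 67 mm above the bench; the rail's top is 77 mm above the bench. It overhangs the inside of the bin by 32 mm over its whole width. Axes as the bin's.
- front_rim (a point): Middle of the top of the bin's front wall, on which the bottle lies, 67 mm above the bench. Axes as the bin's.
- pocket (a point): Centre of the floor of the oblong pocket in the glue stand, 24 mm above the bench. z up, x across, y along the pocket: 50 mm (x) by 68 mm (y), 22 mm deep, a loose fit for the bottle's 42 x 60 mm base, either way round. The stand is a brown block 100 (x) x 120 (y) mm, top 46 mm above the bench, on a board 120 x 140 x 12 mm, fast; the pocket is 12 mm off its middle to -y, two brush holes at its +y end.
- wax_tin: Bystander: flat round tin, 71 mm across, 28 mm high, on the bench. Origin: centre of its underside.
- offcut: Bystander: pine offcut lying on the bench, 50 x 120 x 24 mm (x, y, z). Origin: centre of its underside.
- tape_measure: Bystander: tape measure standing on the bench, 36 x 87 x 64 mm (x, y, z). Origin: centre of its underside.

How it is judged:
By the outcome, as a careful person would: the job done as asked, in the order asked, and still so for the second after the job is handed in, with the robot touching nothing.
It also fails if it takes over 45 s, if anything falls off the work surface, if the arm or the gripper's body presses on something with over 40 N, if the wrist force passes 120 N, or if a joint passes its speed limit or range.

ROBOT

A 7-joint arm with a two-finger parallel gripper is mounted at the origin on a cart in front of the work surface, level with it; the furniture and walls round the work are solid. World frame = base frame: x ahead of the robot, y to its left, z up, the work surface at z = 0. Lengths are in m, angles in rad, forces in N, time in s.
With the tool pointing down it reaches from about 0.425 to 1.025 m from the base axis. Payload 3.6 kg.
Tool frame: the origin (TCP) lies at the very end of the fingers, on their centre line; the grasp point (between the pads) lies 19 mm behind it (grasp_offset is the distance from the TCP to the grasp point, in m); z points along the fingers, y is the line along which they close (so a half turn about z gives the same grasp; the last joint's range is limited). The gripper opens to 85 mm and grips with 20 to 120 N. Pads are 22 mm wide; open, the fingers measure 114 mm over their backs; the gripper's body (76 mm by 85 mm) begins 54 mm behind the grasp point. The pads swing forward as they close: fully open they stand 13 mm farther back than shut.
Start: joints at [-1.427, 0.591, 0.048, 1.609, -0.033, 0.943, -0.034], TCP at [0.171, 0.705, 0.231] pointing down, gripper open.
Joint ranges: [-2.69, 2.69], [-0.47, 2.24], [-1.27, 1.36], [0.19, 2.51], [-1.53, 4.68], [0.08, 2.07], [-3.09, 3.09]. Speed limits (rad/s): [2.57, 2.57, 3.14, 3.14, 3.14, 3.14, 3.14].

INTERFACE

Orientations are given as a unit quaternion [w, x, y, z].
In Python, from plant import * gives the robot as it stands.
- The arm moves only by the shell command python3 -m crank 'ROWS'. ROWS is JSON, a list of rows, each an object of numbers: "fingers": the finger opening in cm, from 0 to 8.54; "tx", "ty", "tz": the shift along the tool's x, y, z in cm; "roll": the turn about the tool's z in degrees. In form: [{"fingers": .., "tx": .., "ty": .., "tz": .., "roll": ..}, ...]. A call has 1 to 8 rows; each row is the pose to reach, as a shift and turn from the pose commanded when the call began, along the tool's axes at that moment; what a row does not reach only later rows make up. A row lasts 1/12 s, in which the tool goes at most 41.7 mm and 7.16 degrees, less where a joint would pass 70% of its speed; a pose out of reach is approached as far as the arm can. A call with a gripper value outside its range is refused whole. The fingers move at their own pace and stop on an object; the grip force is fixed at half the most. Time passes only in rows, so rows that repeat a pose let the fingers close. It gives the time, the measured TCP pose, the force, the opening and the grip force at its end, in the units of the state.
- get_state(): the state, without advancing time (a new reading comes with each control period).
- get_image(name): name is "side" or "top"; returns a dict with "image" (384x512x3 uint8, red, green, blue), "z_map" (384x512 float32, m along the optical axis (not along the pixel's ray), 0 where there is no reading), "K" (3x3 intrinsics, pixels), "R" (3x3) and "t" (3): a world point X has camera coordinates R X + t. Camera axes: x right, y down, z forward; pixel columns grow to the right and rows downward; lengths in m; the calibration is good to about 2 mm. A picture is of the moment at which its call begins.
- sign_off(): hands the job in; it is judged then, once.
The state is a dict: "clock": time; "joints": joint angles; "joint_vel": joint speeds; "effort": joint torques, N m; "position": TCP position; "eef_rot": TCP orientation; "force": force on the tool from outside, world axes, zero at the start; "torque": the same for the moment, N m; "finger_gap": finger opening in m; "grip_force": force on a finger pad.
Only numpy, scipy, OpenCV 4.12 (cv2) and the standard library are available. Lean on these libraries where they do the work, as an engineer would, in place of code of your own. Each camera call takes 0.05 s, during which the arm holds its last target. There are 200 camera calls.

## Working session

There is one attempt and no reset: what is moved stays moved. The work goes in short steps, Python scripts to look and compute and a shell command to move; the robot and the scene stay as the last step left them, time stands still between calls to the robot, and variables do not carry over. Pictures are saved under pics/ and viewed, at most 10 in all, crops included, and the job is handed in when it is done.

```bash
ls; mkdir -p pics; python3 - <<'E'
from plant import *
import cv2,numpy as np,pickle
s=get_state();print({k:np.round(v,3) for k,v in s.items()})
for n in("side","top"):
    d=get_image(n);pickle.dump(d,open(n+".pkl","wb"))
    cv2.imwrite(f"pics/{n}0.png",d["image"][...,::-1])
    print(n,np.round(d["K"],1).tolist(),np.round(d["R"],3).tolist(),np.round(-d["R"].T@d["t"],3))
E
```

```text
pics
{'clock': np.float64(0.0), 'joints': array([-1.427,  0.592,  0.048,  1.61 , -0.033,  0.943, -0.034]), 'joint_vel': array([-0.   , -0.   ,  0.   , -0.   , -0.001, -0.001, -0.001]), 'effort': array([ 1.0000e-03, -5.4871e+01,  1.5470e+00, -1.9813e+01,  9.0000e-03,
        9.0000e-03,  0.0000e+00]), 'position': array([0.171, 0.704, 0.23 ]), 'eef_rot': array([-0.   ,  0.119,  0.993, -0.001]), 'force': array([ 0.477, -0.454, -0.765]), 'torque': array([ 0.034,  0.033, -0.077]), 'grip_force': np.float64(0.0), 'finger_gap': np.float64(0.085)}
side [[360.2, 0.0, 251.4], [0.0, 360.2, 195.5], [0.0, 0.0, 1.0]] [[0.903, -0.429, -0.019], [-0.269, -0.531, -0.803], [0.335, 0.73, -0.595]] [ 0.061 -0.993  0.862]
top [[407.7, 0.0, 256.7], [0.0, 407.7, 191.1], [0.0, 0.0, 1.0]] [[-0.005, -1.0, 0.019], [-0.992, 0.002, -0.123], [0.123, -0.02, -0.992]] [ 0.311 -0.016  1.376]
```

View pics/side0.png

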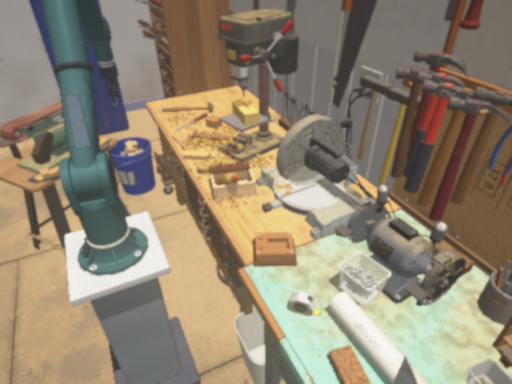

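View pics/top0.png

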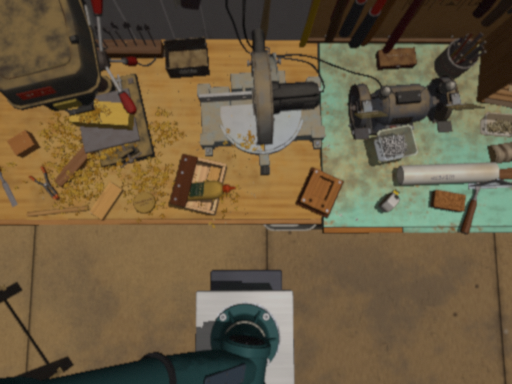

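The side view shows the bin at (232,182), the bottle's red cap, and the stand at (274,248). In the top view the bin is at (198,185) with the rail on its left, the cap tip is at about (230,188), and the stand is at (320,191) with its pocket off-centre.

The tool can't tilt, so I plan to grip the bottle by its cap and let it hang. Next I'll measure the cap axis and the stand.

```bash
cat > h.py <<'E'
import numpy as np,cv2,pickle
def pts(d,m):
    """world points and pixels of a mask, by depth"""
    v,u=np.nonzero(m&(d["z_map"]>0)); z=d["z_map"][v,u]
    c=np.linalg.inv(d["K"])@np.vstack([u,v,np.ones_like(u)])*z
    return (d["R"].T@(c-np.asarray(d["t"]).reshape(3,1))).T,np.c_[u,v]
def ray(d,uv,h):
    r=d["R"].T@np.linalg.inv(d["K"])@np.array([uv[0],uv[1],1.]); c=-d["R"].T@np.asarray(d["t"]).ravel()
    return c+r*(h-c[2])/r[2]
E
python3 - <<'E'
from h import *
for n,roi in(("top",(165,140,70+175,225)),("side",(200,160,265,205))):
    d=pickle.load(open(n+".pkl","rb"));im=d["image"];hsv=cv2.cvtColor(im,cv2.COLOR_RGB2HSV)
    R=np.zeros(im.shape[:2],bool);R[roi[1]:roi[3],roi[0]:roi[2]]=1
    H,S,V=[hsv[...,i].astype(int) for i in range(3)]
    red=R&((H<8)|(H>172))&(S>140)&(V>70); yel=R&(H>15)&(H<35)&(S>140)&(V>60)
    for k,m in(("red",red),("yel",yel)):
        p,q=pts(d,m); g=p[:,2]>.03;p=p[g];q=q[g];print(n,k,len(p),p.mean(0).round(3) if len(p) else 0,q.mean(0).round(1),p[:,2].min().round(3),p[:,2].max().round(3))
    # crops
    x0,y0,x1,y1=roi;cv2.imwrite(f"pics/{n}_crop.png",cv2.resize(im[y0:y1,x0:x1,::-1],None,fx=8 if n=="side" else 7,fy=8 if n=="side" else 7,interpolation=cv2.INTER_CUBIC))
d=pickle.load(open("top.pkl","rb"));P,q=pts(d,np.ones((384,512),bool))
s=(q[:,0]>285)&(q[:,0]<355)&(q[:,1]>155)&(q[:,1]<225)
for lo,hi in((.038,.056),):
    g=s&(P[:,2]>lo)&(P[:,2]<hi);r=cv2.minAreaRect(P[g,:2].astype(np.float32));print("stand top",g.sum(),r,cv2.boxPoints(r).round(3).tolist(),P[g,2].mean())
g=s&(P[:,2]>.018)&(P[:,2]<.032);m=np.zeros((384,512),np.uint8);m[q[g,1],q[g,0]]=1
n,l,st,ce=cv2.connectedComponentsWithStats(m)
for i in range(1,n):
    if st[i,4]>15: k=g&(l[q[:,1],q[:,0]]==i);print("low",st[i],P[k].mean(0).round(3),cv2.minAreaRect(P[k,:2].astype(np.float32)))
s=(q[:,0]>160)&(q[:,0]<235)&(q[:,1]>145)&(q[:,1]<220)
g=s&(P[:,2]>.073)&(P[:,2]<.082)&(q[:,0]<193);print("rail",g.sum(),cv2.minAreaRect(P[g,:2].astype(np.float32)))
E
```

```text
top red 8 [0.476 0.05  0.128] [227.4 187.6] 0.125 0.134
top yel 453 [0.48  0.109 0.093] [209.5 187.8] 0.03 0.124<stdin>:8: RuntimeWarning: Mean of empty slice.
  ret = um.true_divide(
Traceback (most recent call last):
ValueError: zero-size array to reduction operation minimum which has no identity
```

```bash
python3 - <<'E'
from h import *
d=pickle.load(open("top.pkl","rb"));im=d["image"];hsv=cv2.cvtColor(im,cv2.COLOR_RGB2HSV)
H,S,V=[hsv[...,i].astype(int) for i in range(3)]
P,q=pts(d,np.ones((384,512),bool)); h,sa=H[q[:,1],q[:,0]],S[q[:,1],q[:,0]]
box=lambda a,b,c,e:(q[:,0]>a)&(q[:,0]<b)&(q[:,1]>c)&(q[:,1]<e)
s=box(185,240,172,205)
cap=s&(P[:,2]>.08)&(q[:,0]>218);b=s&(P[:,2]>.068)
for u in range(188,240,2):
    k=b&((q[:,0]==u)|(q[:,0]==u+1))
    if k.sum(): p=P[k];print(u,k.sum(),"y %.3f x %.3f..%.3f zmax %.3f  h%d s%d"%(p[:,1].mean(),p[:,0].min(),p[:,0].max(),p[:,2].max(),np.median(h[k]),np.median(sa[k])))
s=box(285,355,155,225)
g=s&(P[:,2]>.038)&(P[:,2]<.056);r=cv2.minAreaRect(P[g,:2].astype(np.float32));print("stand top",g.sum(),r,P[g,2].mean())
g=s&(P[:,2]>.017)&(P[:,2]<.034);m=np.zeros((384,512),np.uint8);m[q[g,1],q[g,0]]=1
n,l,st,ce=cv2.connectedComponentsWithStats(m)
for i in range(1,n):
    if st[i,4]>15: k=g&(l[q[:,1],q[:,0]]==i);print("low",st[i],P[k].mean(0).round(3),cv2.minAreaRect(P[k,:2].astype(np.float32)))
g=box(160,198,145,220)&(P[:,2]>.072)&(P[:,2]<.084)&~((h>15)&(sa>140));print("rail",g.sum(),cv2.minAreaRect(P[g,:2].astype(np.float32)))
a=cv2.resize(im[145:220,160:240,::-1],None,fx=5,fy=5,interpolation=cv2.INTER_CUBIC);c=cv2.resize(im[155:230,285:360,::-1],None,fx=5,fy=5,interpolation=cv2.INTER_CUBIC)
cv2.imwrite("pics/crops.png",np.hstack([a,c]))
E
```

```text
188 42 y 0.177 x 0.459..0.530 zmax 0.083  h10 s171
190 26 y 0.171 x 0.485..0.530 zmax 0.083  h11 s164
192 17 y 0.165 x 0.457..0.530 zmax 0.079  h14 s127
194 21 y 0.158 x 0.453..0.492 zmax 0.076  h50 s74
196 30 y 0.152 x 0.450..0.498 zmax 0.081  h42 s69
198 33 y 0.145 x 0.447..0.498 zmax 0.088  h30 s89
200 35 y 0.138 x 0.447..0.502 zmax 0.094  h28 s90
202 36 y 0.131 x 0.446..0.500 zmax 0.094  h24 s120
204 36 y 0.124 x 0.446..0.500 zmax 0.101  h20 s163
206 37 y 0.117 x 0.445..0.503 zmax 0.104  h20 s167
208 38 y 0.111 x 0.446..0.503 zmax 0.107  h20 s166
210 37 y 0.104 x 0.445..0.502 zmax 0.112  h20 s166
212 38 y 0.098 x 0.444..0.501 zmax 0.114  h20 s166
214 41 y 0.091 x 0.431..0.501 zmax 0.118  h20 s166
216 36 y 0.085 x 0.447..0.502 zmax 0.121  h20 s166
218 32 y 0.079 x 0.450..0.498 zmax 0.119  h20 s166
220 30 y 0.072 x 0.453..0.528 zmax 0.124  h20 s167
222 23 y 0.066 x 0.459..0.525 zmax 0.128  h15 s186
224 17 y 0.059 x 0.461..0.485 zmax 0.132  h8 s223
226 18 y 0.053 x 0.461..0.488 zmax 0.134  h8 s210
228 16 y 0.047 x 0.463..0.485 zmax 0.128  h8 s206
230 8 y 0.041 x 0.467..0.478 zmax 0.135  h9 s209
232 5 y 0.034 x 0.471..0.478 zmax 0.134  h10 s206
234 5 y 0.028 x 0.471..0.478 zmax 0.142  h14 s174
stand top 795 ((0.4747008979320526, -0.2545890808105469), (0.10013220459222794, 0.12037001550197601), 65.29348754882812) 0.04586796801672523
low [312 177  21  23 287] [ 0.488 -0.263  0.024] ((0.4872816503047943, -0.26203423738479614), (0.048523880541324615, 0.06554815173149109), 64.99382019042969)
rail 844 ((0.5041695237159729, 0.18035554885864258), (0.08058717101812363, 0.16788408160209656), 76.45545959472656)
```

View pics/crops.png

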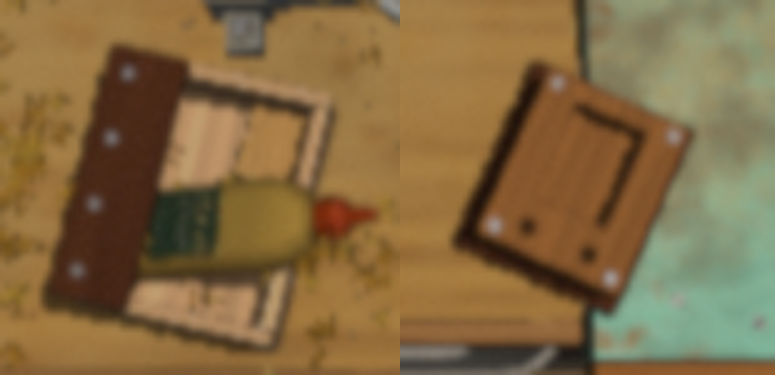

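The bottle axis runs along world −y at x≈0.474. The cap collar is at about (0.474, 0.053, 0.119), and the pocket is at about (0.486, −0.261) with its long axis at −24.7°. Heights and sizes match the given ones, so I'm moving above the cap.

```bash
python3 -m crank '[{"fingers":8.5,"tx":-3.5,"ty":-4.4,"tz":0,"roll":6},{"fingers":8.5,"tx":-6,"ty":-7.5,"tz":0,"roll":12},{"fingers":8.5,"tx":-8.6,"ty":-10.8,"tz":0,"roll":18},{"fingers":8.5,"tx":-11.2,"ty":-14,"tz":0,"roll":24},{"fingers":8.5,"tx":-13.8,"ty":-17.2,"tz":0,"roll":30},{"fingers":8.5,"tx":-16.4,"ty":-20.5,"tz":0,"roll":36},{"fingers":8.5,"tx":-19,"ty":-23.7,"tz":0,"roll":42},{"fingers":8.5,"tx":-21.5,"ty":-27,"tz":0,"roll":48}]'
cat > w.py <<'E'
import sys,numpy as np
from plant import get_state
from scipy.spatial.transform import Rotation as R
s=get_state();q=s["eef_rot"];r=R.from_quat([*q[1:],q[0]]);p=s["position"]
y=r.as_matrix()[:,1]
print("t",s["clock"],"p",p.round(4),"tool y ang",np.degrees(np.arctan2(y[1],y[0])).round(1),"z",r.as_matrix()[:,2].round(3),"F",s["force"].round(1),"gap",round(float(s["finger_gap"]),4),"grip",s["grip_force"],"q",s["joints"].round(2))
if len(sys.argv)>3: print("cm to go",(100*r.as_matrix().T@(np.array(list(map(float,sys.argv[1:4])))-p)).round(2))
E
python3 w.py .474 .053 .19
```

```text
clock: 0.77
position: [0.3118, 0.4003, 0.2312]
eef_rot: [0.0, 0.514, 0.858, -0.0]
force: [1.4, -0.1, -0.1]
finger_gap: 0.085
grip_force: 0.0
t 0.7667 p [0.3118 0.4003 0.2312] tool y ang 28.1 z [-0. -0. -1.] F [ 1.4 -0.1 -0.1] gap 0.085 grip 0.0 q [-1.24  0.33  0.3   2.1  -0.14  0.73 -0.35]
cm to go [-38.27  -2.04   4.12]
```

```bash
python3 -m crank '[{"fingers":8.5,"tx":-4,"ty":-0.2,"tz":0,"roll":4},{"fingers":8.5,"tx":-8,"ty":-0.4,"tz":0,"roll":8},{"fingers":8.5,"tx":-12,"ty":-0.6,"tz":0,"roll":12},{"fingers":8.5,"tx":-16,"ty":-0.8,"tz":0,"roll":16},{"fingers":8.5,"tx":-20,"ty":-1,"tz":0,"roll":20},{"fingers":8.5,"tx":-24,"ty":-1.3,"tz":0,"roll":24},{"fingers":8.5,"tx":-28,"ty":-1.5,"tz":0,"roll":28},{"fingers":8.5,"tx":-30,"ty":-1.6,"tz":0,"roll":28}]'; python3 w.py .474 .053 .16
```

```text
clock: 1.43
position: [0.4411, 0.1259, 0.2315]
eef_rot: [0.001, 0.708, 0.707, -0.0]
force: [0.1, 0.8, 0.1]
finger_gap: 0.085
grip_force: 0.0
t 1.4333 p [0.4411 0.1259 0.2315] tool y ang -0.1 z [ 0.001 -0.002 -1.   ] F [0.1 0.8 0.1] gap 0.085 grip 0.0 q [-0.79  0.28  0.51  2.21 -0.21  0.7  -0.14]
cm to go [-7.27  3.29  7.17]
```

```bash
python3 -m crank '[{"fingers":8.5,"tx":-3.6,"ty":1.6,"tz":0},{"fingers":8.5,"tx":-7.3,"ty":3.3,"tz":0},{"fingers":8.5,"tx":-7.3,"ty":3.3,"tz":3},{"fingers":8.5,"tx":-7.3,"ty":3.3,"tz":5},{"fingers":8.5,"tx":-7.3,"ty":3.3,"tz":6}]'; python3 w.py .474 .053 .097
python3 - <<'E'
from plant import *
from h import *
d=get_image("side");cv2.imwrite("pics/s1.png",cv2.resize(d["image"][140:215,190:290,::-1],None,fx=7,fy=7,interpolation=cv2.INTER_CUBIC))
E
```

```text
t 1.4333 p [0.4411 0.1259 0.2315] tool y ang -0.1 z [ 0.001 -0.002 -1.   ] F [0.1 0.8 0.1] gap 0.085 grip 0.0 q [-0.79  0.28  0.51  2.21 -0.21  0.7  -0.14]
cm to go [-7.26  3.28 13.47]invalid input
```

View pics/s1.png

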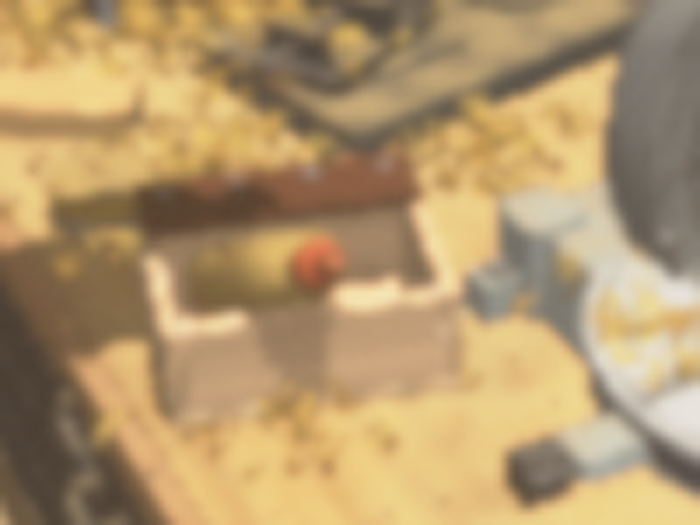

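The call was refused because rows need every field. The picture shows the cap end-on at crop (318,260), which is pixel (235.4,177.1), with the bottle under the rail.

```bash
python3 -c "
from h import *
d=pickle.load(open('side.pkl','rb'))
for h in(.115,.12,.13): print(ray(d,(235.4,177.1),h).round(3))"
python3 -m crank '[{"fingers":8.5,"tx":-3.6,"ty":1.6,"tz":0,"roll":0},{"fingers":8.5,"tx":-7.3,"ty":3.3,"tz":0,"roll":0},{"fingers":8.5,"tx":-7.3,"ty":3.3,"tz":3,"roll":0},{"fingers":8.5,"tx":-7.3,"ty":3.3,"tz":5,"roll":0},{"fingers":8.5,"tx":-7.3,"ty":3.3,"tz":6,"roll":0}]'; python3 w.py .474 .053 .097
```

```text
[0.478 0.055 0.115]
[0.475 0.048 0.12 ]
[0.47  0.034 0.13 ]
clock: 1.9
position: [0.472, 0.0574, 0.1693]
eef_rot: [-0.001, 0.705, 0.709, -0.002]
force: [-0.5, 0.2, -0.8]
finger_gap: 0.0847
grip_force: 0.0
t 1.9 p [0.472  0.0574 0.1693] tool y ang 0.3 z [-0.004 -0.001 -1.   ] F [-0.5  0.2 -0.8] gap 0.0847 grip 0.0 q [-0.56  0.41  0.45  2.22 -0.33  0.57  0.14]
cm to go [-0.44  0.22  7.23]
```

```bash
python3 -m crank '[{"fingers":8.5,"tx":0,"ty":0,"tz":3,"roll":0},{"fingers":8.5,"tx":0,"ty":0,"tz":5.5,"roll":0},{"fingers":8.5,"tx":0,"ty":0,"tz":7,"roll":0},{"fingers":6,"tx":0,"ty":0,"tz":7.4,"roll":0},{"fingers":1.5,"tx":0,"ty":0,"tz":7.4,"roll":0},{"fingers":1.5,"tx":0,"ty":0,"tz":7.4,"roll":0},{"fingers":1.5,"tx":0,"ty":0,"tz":7.4,"roll":0},{"fingers":1.5,"tx":0,"ty":0,"tz":7.4,"roll":0}]'; python3 w.py .474 .053 .097
python3 -m crank '[{"fingers":1.5,"tx":0,"ty":0,"tz":0,"roll":0},{"fingers":1.5,"tx":0,"ty":0,"tz":0,"roll":0},{"fingers":1.5,"tx":0,"ty":0,"tz":0,"roll":0},{"fingers":1.5,"tx":0,"ty":0,"tz":0,"roll":0}]'
```

```text
clock: 2.57
position: [0.475, 0.0588, 0.0985]
eef_rot: [0.001, 0.704, 0.71, 0.002]
force: [2.1, 1.2, -0.2]
finger_gap: 0.049
grip_force: 60.8
t 2.5667 p [0.475  0.0588 0.0985] tool y ang 0.4 z [ 0.004  0.001 -1.   ] F [ 2.1  1.2 -0.2] gap 0.049 grip 60.81870121881366 q [-0.46  0.53  0.33  2.27 -0.44  0.4   0.24]
cm to go [-0.58 -0.11  0.15]
clock: 2.9
position: [0.475, 0.0585, 0.0981]
eef_rot: [0.001, 0.705, 0.709, 0.002]
force: [3.6, 3.2, 5.5]
finger_gap: 0.0488
grip_force: 61.7
```

The gap is 49 mm, so the pads are on the shoulder, not the collar. I'll open and shift 15 mm toward the cap and 9 mm up.

```bash
python3 -m crank '[{"fingers":7,"tx":0,"ty":0,"tz":0,"roll":0},{"fingers":7,"tx":0,"ty":0,"tz":0,"roll":0},{"fingers":7,"tx":-0.6,"ty":0,"tz":-0.4,"roll":0},{"fingers":7,"tx":-1.5,"ty":0,"tz":-0.7,"roll":0},{"fingers":7,"tx":-1.5,"ty":0,"tz":-0.7,"roll":0},{"fingers":1,"tx":-1.5,"ty":0,"tz":-0.7,"roll":0},{"fingers":1,"tx":-1.5,"ty":0,"tz":-0.7,"roll":0},{"fingers":1,"tx":-1.5,"ty":0,"tz":-0.7,"roll":0}]'
python3 -m crank '[{"fingers":1,"tx":0,"ty":0,"tz":0,"roll":0},{"fingers":1,"tx":0,"ty":0,"tz":0,"roll":0},{"fingers":1,"tx":0,"ty":0,"tz":0,"roll":0},{"fingers":1,"tx":0,"ty":0,"tz":0,"roll":0},{"fingers":1,"tx":0,"ty":0,"tz":0,"roll":0},{"fingers":1,"tx":0,"ty":0,"tz":0,"roll":0}]'
python3 - <<'E'
from plant import *
from h import *
d=get_image("side");t=get_image("top")
f=lambda d,u,v,w,h:cv2.resize(d["image"][v:v+h,u:u+w,::-1],(400,400),interpolation=cv2.INTER_CUBIC)
cv2.imwrite("pics/s2.png",np.hstack([f(d,195,130,80,80),f(t,165,145,80,80)]))
E
```

```text
clock: 3.57
position: [0.4732, 0.0431, 0.1042]
eef_rot: [-0.0, 0.705, 0.709, -0.0]
force: [0.1, -0.4, 0.4]
finger_gap: 0.0344
grip_force: 0.0
clock: 4.07
position: [0.4736, 0.0433, 0.1043]
eef_rot: [0.0, 0.705, 0.71, 0.0]
force: [0.5, 1.5, 0.9]
finger_gap: 0.0221
grip_force: 58.7
```

View pics/s2.png

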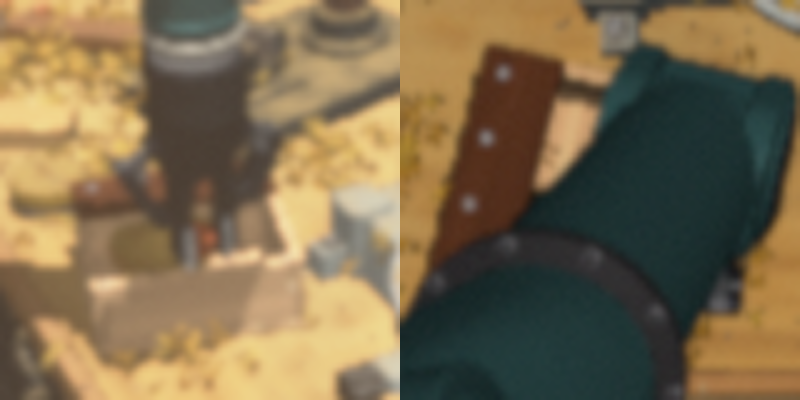

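The collar is gripped: the gap is 22 mm and the red cap sits between the fingers at crop (207,238). Now I'll draw it out along its axis.

```bash
python3 -m crank '[{"fingers":1,"tx":-0.4,"ty":0,"tz":-0.26,"roll":0},{"fingers":1,"tx":-0.85,"ty":0,"tz":-0.55,"roll":0},{"fingers":1,"tx":-1.3,"ty":0,"tz":-0.85,"roll":0},{"fingers":1,"tx":-1.7,"ty":0,"tz":-1.1,"roll":0},{"fingers":1,"tx":-2.1,"ty":0,"tz":-1.37,"roll":0},{"fingers":1,"tx":-2.5,"ty":0,"tz":-1.63,"roll":0}]'; python3 w.py
python3 -m crank '[{"fingers":1,"tx":-0.6,"ty":0,"tz":-0.4,"roll":0},{"fingers":1,"tx":-1.2,"ty":0,"tz":-0.8,"roll":0},{"fingers":1,"tx":-1.8,"ty":0,"tz":-1.17,"roll":0},{"fingers":1,"tx":-2.4,"ty":0,"tz":-1.56,"roll":0},{"fingers":1,"tx":-3,"ty":0,"tz":-1.95,"roll":0},{"fingers":1,"tx":-3.4,"ty":0,"tz":-2.2,"roll":0}]'; python3 w.py
```

```text
clock: 4.67
position: [0.4731, 0.0185, 0.1206]
eef_rot: [-0.001, 0.704, 0.71, -0.0]
force: [0.0, 4.1, -2.8]
finger_gap: 0.0222
grip_force: 59.1
t 4.6667 p [0.4731 0.0185 0.1206] tool y ang 0.4 z [-0.001  0.001 -1.   ] F [ 0.   4.1 -2.8] gap 0.0222 grip 59.06684875488281 q [-0.41  0.49  0.36  2.26 -0.4   0.45  0.28]
clock: 5.17
position: [0.4737, -0.0173, 0.1431]
eef_rot: [0.0, 0.705, 0.709, -0.0]
force: [0.0, 3.4, -4.9]
finger_gap: 0.022
grip_force: 59.1
t 5.1667 p [ 0.4737 -0.0173  0.1431] tool y ang 0.3 z [ 0. -0. -1.] F [ 0.   3.4 -4.9] gap 0.022 grip 59.07534062862396 q [-0.36  0.45  0.39  2.25 -0.36  0.5   0.32]
```

Drawn 70 mm with light forces. Now lift so it can swing down.

```bash
python3 -m crank '[{"fingers":1,"tx":-1,"ty":0,"tz":-0.9,"roll":0},{"fingers":1,"tx":-1.6,"ty":0,"tz":-2.2,"roll":0},{"fingers":1,"tx":-1.6,"ty":0,"tz":-3.6,"roll":0},{"fingers":1,"tx":-1.6,"ty":0,"tz":-5.2,"roll":0},{"fingers":1,"tx":-1.6,"ty":0,"tz":-7,"roll":0},{"fingers":1,"tx":-1.6,"ty":0,"tz":-9,"roll":0},{"fingers":1,"tx":-1.6,"ty":0,"tz":-11,"roll":0},{"fingers":1,"tx":-1.6,"ty":0,"tz":-12,"roll":0}]'; python3 w.py
python3 - <<'E'
from plant import *
from h import *
d=get_image("side");t=get_image("top")
f=lambda d,u,v,w,h:cv2.resize(d["image"][v:v+h,u:u+w,::-1],(400,400),interpolation=cv2.INTER_CUBIC)
cv2.imwrite("pics/s3.png",np.hstack([f(d,190,90,120,120),f(t,165,125,120,120)]))
E
```

```text
clock: 5.83
position: [0.4739, -0.0343, 0.2644]
eef_rot: [0.001, 0.706, 0.709, 0.0]
force: [1.4, 0.8, -5.5]
finger_gap: 0.0218
grip_force: 64.6
t 5.8333 p [ 0.4739 -0.0343  0.2644] tool y ang 0.3 z [ 0.002 -0.002 -1.   ] F [ 1.4  0.8 -5.5] gap 0.0218 grip 64.60716247558594 q [-0.46  0.26  0.53  2.14 -0.18  0.79  0.19]
```

View pics/s3.png

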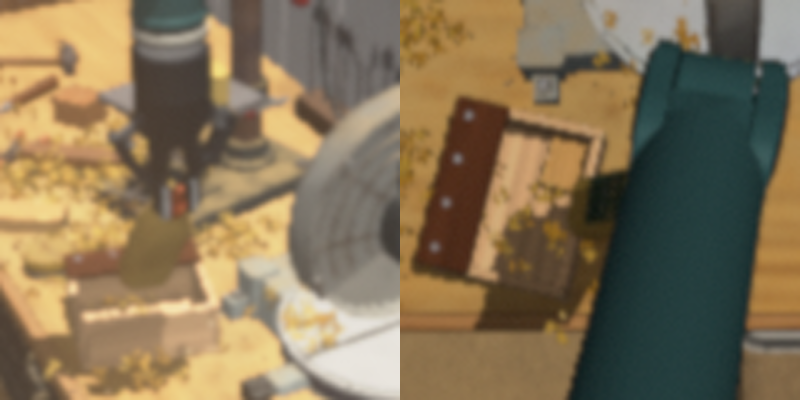

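The bottle is out and hanging partly swung down, its body at left crop (160,245), clear of the rail. I'll get its tilt from depth.

```bash
cat > tilt.py <<'E'
from plant import *
from h import *
for n in("side","top"):
    d=get_image(n);p0=get_state()["position"]
    P,q=pts(d,np.ones((384,512),bool)); c=d["image"][q[:,1],q[:,0]].astype(int)
    g=(np.linalg.norm(P-p0,axis=1)<.23)&(P[:,2]<p0[2]-.005)&(P[:,2]>.02)&(abs(P[:,0]-p0[0])<.06)&(c[:,0]-c[:,2]>25)&((P[:,2]>.09))
    P=P[g]; print(n,g.sum())
    if g.sum()<40: continue
    for z in np.arange(.04,.30,.015):
        k=abs(P[:,2]-z)<.0075
        if k.sum()>4: print("z %.3f n%d x %.3f..%.3f y %.3f..%.3f"%(z,k.sum(),*P[k,0][[P[k,0].argmin(),P[k,0].argmax()]],P[k,1].min(),P[k,1].max()))
E
python3 tilt.py
```

```text
side 389
z 0.130 n26 x 0.446..0.496 y 0.040..0.058
z 0.145 n34 x 0.445..0.499 y 0.031..0.067
z 0.160 n38 x 0.444..0.493 y 0.020..0.071
z 0.175 n39 x 0.445..0.497 y 0.008..0.054
z 0.190 n40 x 0.445..0.496 y 0.001..0.061
z 0.205 n42 x 0.444..0.497 y -0.011..0.051
z 0.220 n44 x 0.445..0.498 y -0.022..0.017
z 0.235 n66 x 0.443..0.497 y -0.027..0.021
z 0.250 n59 x 0.448..0.499 y -0.030..0.010
top 129
z 0.145 n39 x 0.442..0.499 y 0.060..0.084
z 0.160 n54 x 0.444..0.501 y 0.055..0.080
z 0.175 n21 x 0.445..0.494 y 0.051..0.067
z 0.190 n10 x 0.447..0.497 y 0.047..0.054
z 0.205 n5 x 0.453..0.497 y 0.035..0.050
```

```bash
python3 - <<'E'
from plant import *
from h import *
d=get_image("top");P,q=pts(d,np.ones((384,512),bool));c=d["image"][q[:,1],q[:,0]].astype(int)
g=(q[:,0]>160)&(q[:,0]<200)&(q[:,1]>145)&(q[:,1]<222)&(P[:,2]>.069)&(P[:,2]<.085)&(c[:,0]<130)&(c[:,0]-c[:,2]>20)
m=np.zeros((384,512),np.uint8);m[q[g,1],q[g,0]]=1
n,l,st,_=cv2.connectedComponentsWithStats(m);i=1+st[1:,4].argmax();g&=l[q[:,1],q[:,0]]==i
r=cv2.minAreaRect(P[g,:2].astype(np.float32));print(r,P[g,2].mean())
g=(q[:,0]>190)&(q[:,0]<235)&(q[:,1]>145)&(q[:,1]<222)&(P[:,2]>.061)&(P[:,2]<.071);p=P[g]
a=np.deg2rad(r[2] if r[1][0]<r[1][1] else r[2]-90);a=a if np.sin(a)>0 else a+np.pi
ex=np.array([np.cos(a),np.sin(a)]);s=(p[:,:2]-r[0])@ex;print("bin x ang",np.degrees(a),"rim x_b rel rail centre",np.percentile(s,[0,2,10,50]).round(4))
print("front face centre",(np.array(r[0])-.1135*ex).round(4))
E
```

```text
((0.5076791644096375, 0.19415350258350372), (0.055324986577034, 0.16796116530895233), 75.7408676147461) 0.07697526087948978
bin x ang 75.7408676147461 rim x_b rel rail centre [-0.1358 -0.1239 -0.1177 -0.1004]
front face centre [0.4797 0.0842]
```

```bash
python3 -m crank '[{"fingers":1,"tx":-1.4,"ty":-0.3,"tz":0,"roll":5},{"fingers":1,"tx":-2.8,"ty":-0.6,"tz":0,"roll":10},{"fingers":1,"tx":-3.4,"ty":-0.8,"tz":0,"roll":14},{"fingers":1,"tx":-3.4,"ty":-0.8,"tz":2,"roll":14},{"fingers":1,"tx":-3.4,"ty":-0.8,"tz":4,"roll":14},{"fingers":1,"tx":-3.4,"ty":-0.8,"tz":6,"roll":14},{"fingers":1,"tx":-3.4,"ty":-0.8,"tz":7.5,"roll":14},{"fingers":1,"tx":-3.4,"ty":-0.8,"tz":8,"roll":14}]'; python3 w.py
python3 -m crank '[{"fingers":1,"tx":1,"ty":0,"tz":0,"roll":0},{"fingers":1,"tx":2,"ty":0,"tz":0,"roll":0},{"fingers":1,"tx":3,"ty":0,"tz":0,"roll":0},{"fingers":1,"tx":4,"ty":0,"tz":0,"roll":0}]'; python3 w.py
```

```text
clock: 6.75
position: [0.4633, -0.0658, 0.1794]
eef_rot: [-0.002, 0.786, 0.618, -0.003]
force: [-2.2, -1.1, -6.3]
finger_gap: 0.0218
grip_force: 65.1
t 6.75 p [ 0.4633 -0.0658  0.1794] tool y ang -13.6 z [-0.007 -0.001 -1.   ] F [-2.2 -1.1 -6.3] gap 0.0218 grip 65.07908463478088 q [-0.35  0.4   0.51  2.23 -0.34  0.6   0.18]
clock: 7.08
position: [0.4768, -0.0262, 0.1835]
eef_rot: [0.001, 0.786, 0.619, 0.001]
force: [-0.2, -1.8, -4.2]
finger_gap: 0.0221
grip_force: 66.5
t 7.0833 p [ 0.4768 -0.0262  0.1835] tool y ang -13.6 z [ 0.002 -0.    -1.   ] F [-0.2 -1.8 -4.2] gap 0.0221 grip 66.4665162563324 q [-0.44  0.4   0.51  2.21 -0.34  0.6   0.09]
```

```bash
python3 -m crank '[{"fingers":1,"tx":0.8,"ty":0,"tz":0,"roll":0},{"fingers":1,"tx":1.6,"ty":0,"tz":0,"roll":0},{"fingers":1,"tx":2.4,"ty":0,"tz":0,"roll":0},{"fingers":1,"tx":3.2,"ty":0,"tz":0,"roll":0},{"fingers":1,"tx":4,"ty":0,"tz":0,"roll":0},{"fingers":1,"tx":4.8,"ty":0,"tz":0,"roll":0},{"fingers":1,"tx":5.5,"ty":0,"tz":0,"roll":0},{"fingers":1,"tx":6,"ty":0,"tz":0,"roll":0}]'; python3 w.py
python3 - <<'E'
from plant import *
from h import *
d=get_image("side");t=get_image("top")
f=lambda d,u,v,w,h:cv2.resize(d["image"][v:v+h,u:u+w,::-1],(400,400),interpolation=cv2.INTER_CUBIC)
cv2.imwrite("pics/s4.png",np.hstack([f(d,190,110,100,100),f(t,165,125,120,120)]))
E
python3 tilt.py
```

```text
clock: 7.75
position: [0.4898, 0.0321, 0.1825]
eef_rot: [-0.0, 0.786, 0.619, -0.0]
force: [0.2, -2.9, -2.6]
finger_gap: 0.0218
grip_force: 64.2
t 7.75 p [0.4898 0.0321 0.1825] tool y ang -13.6 z [-0.  0. -1.] F [ 0.2 -2.9 -2.6] gap 0.0218 grip 64.22725439071655 q [-0.55  0.41  0.51  2.19 -0.35  0.62 -0.02]
side 297
z 0.085 n10 x 0.463..0.511 y 0.020..0.045
z 0.100 n43 x 0.462..0.511 y 0.018..0.045
z 0.115 n48 x 0.462..0.517 y 0.015..0.043
z 0.130 n53 x 0.460..0.516 y 0.010..0.053
z 0.145 n63 x 0.461..0.517 y 0.011..0.053
z 0.160 n62 x 0.464..0.512 y 0.015..0.049
z 0.175 n18 x 0.476..0.505 y 0.022..0.045
top 0
```

View pics/s4.png

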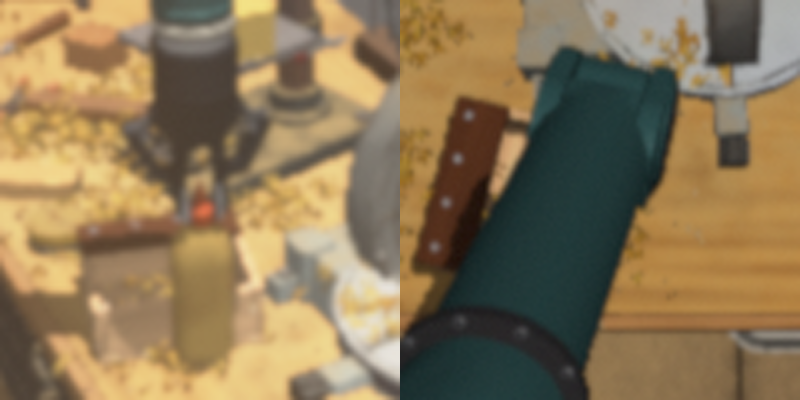

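The bottle is nearly upright in front of the bin (left crop x 172–237), with about 11° left. I'll push about 2 cm more.

```bash
python3 -m crank '[{"fingers":1,"tx":0.6,"ty":0,"tz":0,"roll":0},{"fingers":1,"tx":1.2,"ty":0,"tz":0,"roll":0},{"fingers":1,"tx":1.7,"ty":0,"tz":0,"roll":0},{"fingers":1,"tx":2.0,"ty":0,"tz":0,"roll":0},{"fingers":1,"tx":2.2,"ty":0,"tz":0,"roll":0},{"fingers":1,"tx":2.2,"ty":0,"tz":0,"roll":0}]'; python3 w.py;python3 tilt.py
```

```text
clock: 8.45
position: [0.4951, 0.053, 0.1826]
eef_rot: [0.0, 0.786, 0.619, 0.0]
force: [-0.3, -3.1, -4.6]
finger_gap: 0.0222
grip_force: 63.1
t 8.45 p [0.4951 0.053  0.1826] tool y ang -13.6 z [ 0. -0. -1.] F [-0.3 -3.1 -4.6] gap 0.0222 grip 63.11346888542175 q [-0.59  0.42  0.51  2.17 -0.35  0.62 -0.06]
side 313
z 0.085 n8 x 0.466..0.516 y 0.028..0.048
z 0.100 n51 x 0.465..0.517 y 0.028..0.065
z 0.115 n55 x 0.464..0.516 y 0.027..0.057
z 0.130 n51 x 0.463..0.517 y 0.025..0.057
z 0.145 n62 x 0.465..0.520 y 0.028..0.066
z 0.160 n65 x 0.469..0.519 y 0.031..0.068
z 0.175 n21 x 0.478..0.507 y 0.039..0.062
top 51
z 0.115 n8 x 0.463..0.498 y 0.030..0.055
z 0.130 n6 x 0.465..0.489 y 0.032..0.045
z 0.145 n17 x 0.464..0.491 y 0.032..0.053
z 0.160 n16 x 0.468..0.483 y 0.038..0.053
```

```bash
python3 -m crank '[{"fingers":1,"tx":0.4,"ty":0,"tz":0,"roll":0},{"fingers":1,"tx":0.6,"ty":0,"tz":0,"roll":0},{"fingers":1,"tx":0.8,"ty":0,"tz":0,"roll":0},{"fingers":1,"tx":0.8,"ty":0,"tz":0,"roll":0}]'; python3 w.py
python3 -m crank '[{"fingers":1,"tx":-1,"ty":0,"tz":0,"roll":0},{"fingers":1,"tx":-2.5,"ty":0,"tz":0,"roll":0},{"fingers":1,"tx":-4,"ty":0,"tz":-2,"roll":0},{"fingers":1,"tx":-5,"ty":0,"tz":-5,"roll":0},{"fingers":1,"tx":-6,"ty":0,"tz":-7.5,"roll":0},{"fingers":1,"tx":-6,"ty":0,"tz":-8,"roll":0},{"fingers":1,"tx":-6,"ty":0,"tz":-8,"roll":0}]';python3 tilt.py; python3 w.py .486 -.261 .28
```

```text
clock: 8.88
position: [0.497, 0.0607, 0.1827]
eef_rot: [0.0, 0.786, 0.618, 0.0]
force: [-0.6, -3.2, -3.9]
finger_gap: 0.0218
grip_force: 63.0
t 8.8833 p [0.497  0.0607 0.1827] tool y ang -13.6 z [ 0.  0. -1.] F [-0.6 -3.2 -3.9] gap 0.0218 grip 63.0065131187439 q [-0.6   0.43  0.51  2.17 -0.35  0.63 -0.08]
clock: 9.47
position: [0.4839, 0.0021, 0.2641]
eef_rot: [0.001, 0.786, 0.618, 0.003]
force: [0.1, 0.6, -5.4]
finger_gap: 0.0215
grip_force: 62.7
side 620
z 0.100 n22 x 0.455..0.505 y -0.018..0.008
z 0.115 n54 x 0.454..0.507 y -0.021..0.006
z 0.130 n56 x 0.453..0.506 y -0.020..0.005
z 0.145 n57 x 0.454..0.508 y -0.021..0.018
z 0.160 n58 x 0.454..0.509 y -0.020..0.012
z 0.175 n56 x 0.454..0.508 y -0.021..0.009
z 0.190 n63 x 0.454..0.509 y -0.023..0.005
z 0.205 n61 x 0.453..0.510 y -0.025..0.017
z 0.220 n69 x 0.454..0.511 y -0.022..0.014
z 0.235 n76 x 0.456..0.507 y -0.022..0.015
z 0.250 n47 x 0.462..0.502 y -0.016..0.013
top 0
t 9.5667 p [0.4819 0.0036 0.2616] tool y ang -13.6 z [-0.002  0.002 -1.   ] F [ 0.5  0.7 -6.4] gap 0.0223 grip 62.656216621398926 q [-0.59  0.28  0.6   2.13 -0.23  0.79 -0.08]
cm to go [-25.62   6.6   -1.89]
```

It hangs within 1.5° of vertical. Carrying it over the pocket.

```bash
python3 -m crank '[{"fingers":1,"tx":-2,"ty":0.4,"tz":0,"roll":0},{"fingers":1,"tx":-5.5,"ty":1.2,"tz":0,"roll":2},{"fingers":1,"tx":-9,"ty":2.2,"tz":0,"roll":4},{"fingers":1,"tx":-12.5,"ty":3.1,"tz":0,"roll":6},{"fingers":1,"tx":-16,"ty":4.1,"tz":0,"roll":8},{"fingers":1,"tx":-19.5,"ty":5,"tz":0,"roll":10},{"fingers":1,"tx":-22.5,"ty":5.8,"tz":0,"roll":11},{"fingers":1,"tx":-24.5,"ty":6.3,"tz":0,"roll":11}]'
python3 -m crank '[{"fingers":1,"tx":-0.7,"ty":0,"tz":0,"roll":0},{"fingers":1,"tx":-0.7,"ty":0,"tz":0,"roll":0},{"fingers":1,"tx":-0.7,"ty":0,"tz":0,"roll":0}]'
cat > fit.py <<'E'
from plant import *
from h import *
d=get_image("side");p0=get_state()["position"]
P,q=pts(d,np.ones((384,512),bool));c=d["image"][q[:,1],q[:,0]].astype(int)
b=p0[2]-.159
g=(abs(P[:,0]-p0[0])<.06)&(abs(P[:,1]-p0[1])<.06)&(P[:,2]>b+.01)&(P[:,2]<b+.108)
P=P[g]-p0;c=c[g]
A=P[(c[:,0]-c[:,2]>15)|(c[:,1]>c[:,0])]; xc=A[:,0].mean()
F=A[abs(A[:,0]-xc)<.016]
w=np.ones(len(F),bool)
for _ in range(5):
    X=np.c_[F[:,0],F[:,2],np.ones(len(F))];k=np.linalg.lstsq(X[w],F[w,1],rcond=None)[0];r=F[:,1]-X@k;w=abs(r)<.004
n=np.array([k[0],-1,0]);n/=np.linalg.norm(n)
print("n",w.sum(),"face angle (width dir) %.1f deg"%np.degrees(np.arctan(k[0])),"tilt dy/dz %.3f"%k[1])
wd=np.array([n[1]*-1,n[0]]);wd=np.array([-n[1],n[0]])
for lo,hi in((b+.015,b+.05),(b+.06,b+.1)):
    zz=(lo+hi)/2-p0[2];s=A[(A[:,2]>lo-p0[2])&(A[:,2]<hi-p0[2])];e=s[:,:2]@wd;fd=-(k[1]*zz+k[2])*(-n[1])
    print("h",round(zz,3),"width",np.percentile(e,[3,50,97]).round(4),"front dist along n",round(fd,4))
E
python3 fit.py; python3 w.py .486 -.261 .28
```

```text
clock: 10.23
position: [0.4854, -0.2535, 0.2605]
eef_rot: [-0.0, 0.842, 0.539, -0.002]
force: [-0.7, -0.7, -4.9]
finger_gap: 0.022
grip_force: 62.7
clock: 10.48
position: [0.4825, -0.2552, 0.2606]
eef_rot: [-0.002, 0.842, 0.54, -0.001]
force: [0.0, 2.0, -6.0]
finger_gap: 0.0219
grip_force: 62.7
n 282 face angle (width dir) -28.4 deg tilt dy/dz -0.033
h -0.126 width [-0.0287 -0.0012  0.0262] front dist along n 0.0172
h -0.079 width [-0.029  -0.0021  0.025 ] front dist along n 0.0186
t 10.5333 p [ 0.483  -0.2544  0.2609] tool y ang -24.5 z [-0.003  0.003 -1.   ] F [ 0.3  1.4 -5.6] gap 0.022 grip 62.647762298583984 q [-0.1   0.39  0.67  2.   -0.32  0.85  0.32]
cm to go [-0.47  0.54 -1.91]
```

```bash
python3 - <<'E'
from h import *
d=pickle.load(open("side.pkl","rb"));P,q=pts(d,np.ones((384,512),bool))
g=(abs(P[:,0]-.475)<.1)&(abs(P[:,1]+.255)<.1)&(P[:,2]>.040)&(P[:,2]<.052)
r=cv2.minAreaRect(P[g,:2].astype(np.float32));print(g.sum(),r)
a=np.deg2rad(r[2]);
g=(abs(P[:,0]-.486)<.045)&(abs(P[:,1]+.261)<.045)&(P[:,2]>.018)&(P[:,2]<.032);print(g.sum(),P[g].mean(0),cv2.minAreaRect(P[g,:2].astype(np.float32)))
E
```

```text
643 ((0.47687992453575134, -0.25539183616638184), (0.1059221476316452, 0.11919952929019928), 64.81659698486328)
196 [ 0.4889946  -0.25538686  0.02504215] ((0.4832289516925812, -0.27091705799102783), (0.07899834215641022, 0.06690841913223267), 66.48470306396484)
```

```bash
python3 -m crank '[{"fingers":1,"tx":-0.75,"ty":0.75,"tz":0,"roll":-3.5},{"fingers":1,"tx":-0.75,"ty":0.75,"tz":2,"roll":-3.5},{"fingers":1,"tx":-0.75,"ty":0.75,"tz":3.5,"roll":-3.5},{"fingers":1,"tx":-0.75,"ty":0.75,"tz":4.2,"roll":-3.5},{"fingers":1,"tx":-0.75,"ty":0.75,"tz":4.2,"roll":-3.5},{"fingers":1,"tx":-0.75,"ty":0.75,"tz":4.2,"roll":-3.5}]'
python3 fit.py; python3 w.py .4865 -.2645 .21
python3 - <<'E'
from plant import *
from h import *
d=get_image("side");t=get_image("top")
f=lambda d,u,v,w,h:cv2.resize(d["image"][v:v+h,u:u+w,::-1],(400,400),interpolation=cv2.INTER_CUBIC)
cv2.imwrite("pics/s5.png",np.hstack([f(d,230,180,90,90),f(t,280,150,80,80)]))
E
```

```text
clock: 11.03
position: [0.4871, -0.2658, 0.2202]
eef_rot: [-0.001, 0.824, 0.566, -0.0]
force: [-0.2, -0.0, -6.0]
finger_gap: 0.0224
grip_force: 62.7
n 269 face angle (width dir) -25.4 deg tilt dy/dz -0.025
h -0.126 width [-0.0293 -0.0043  0.0241] front dist along n 0.0172
h -0.079 width [-0.0296 -0.0028  0.0248] front dist along n 0.0183
t 11.0833 p [ 0.4876 -0.2665  0.2209] tool y ang -21.0 z [ 0.001 -0.    -1.   ] F [ 0.6 -0.2 -5. ] gap 0.0222 grip 62.66182780265808 q [-0.03  0.45  0.61  2.02 -0.37  0.78  0.44]
cm to go [ 0.15 -0.18  1.09]
```

View pics/s5.png

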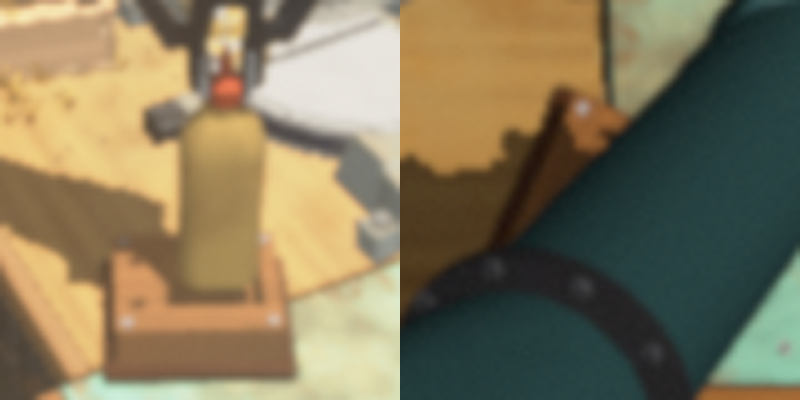

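The bottle is upright right above the pocket (bottom edge at left crop (218,290), pocket visible at (260,285)). Small fix, then lower.

```bash
python3 -m crank '[{"fingers":1,"tx":0.1,"ty":0,"tz":0.4,"roll":0},{"fingers":1,"tx":0.1,"ty":0,"tz":0.9,"roll":0},{"fingers":1,"tx":0.1,"ty":0,"tz":1.4,"roll":0},{"fingers":1,"tx":0.1,"ty":0,"tz":1.8,"roll":0},{"fingers":1,"tx":0.1,"ty":0,"tz":2.1,"roll":0},{"fingers":1,"tx":0.1,"ty":0,"tz":2.1,"roll":0}]';python3 w.py
```

```text
clock: 11.68
position: [0.4867, -0.266, 0.1986]
eef_rot: [-0.001, 0.825, 0.565, -0.001]
force: [0.3, -0.3, -5.7]
finger_gap: 0.0223
grip_force: 62.6
t 11.6833 p [ 0.4867 -0.266   0.1986] tool y ang -21.1 z [-0.002  0.001 -1.   ] F [ 0.3 -0.3 -5.7] gap 0.0223 grip 62.63339638710022 q [-0.01  0.48  0.59  2.04 -0.4   0.73  0.46]
```

```bash
python3 -m crank '[{"fingers":1,"tx":0,"ty":0,"tz":0.4,"roll":0},{"fingers":1,"tx":0,"ty":0,"tz":0.8,"roll":0},{"fingers":1,"tx":0,"ty":0,"tz":1,"roll":0},{"fingers":1,"tx":0,"ty":0,"tz":1,"roll":0}]';python3 w.py
python3 -m crank '[{"fingers":1,"tx":0,"ty":0,"tz":0.3,"roll":0},{"fingers":1,"tx":0,"ty":0,"tz":0.5,"roll":0},{"fingers":1,"tx":0,"ty":0,"tz":0.5,"roll":0}]';python3 w.py
```

```text
clock: 12.02
position: [0.4872, -0.2663, 0.1893]
eef_rot: [-0.0, 0.825, 0.566, -0.0]
force: [0.1, -0.9, -5.5]
finger_gap: 0.0224
grip_force: 62.9
t 12.0167 p [ 0.4872 -0.2663  0.1893] tool y ang -21.1 z [-0.  0. -1.] F [ 0.1 -0.9 -5.5] gap 0.0224 grip 62.86249279975891 q [-0.    0.49  0.58  2.05 -0.41  0.71  0.47]
clock: 12.27
position: [0.4891, -0.268, 0.189]
eef_rot: [0.001, 0.825, 0.565, 0.002]
force: [-4.8, 2.9, 24.1]
finger_gap: 0.0227
grip_force: 65.8
t 12.2667 p [ 0.4891 -0.268   0.189 ] tool y ang -21.2 z [ 0.005  0.    -1.   ] F [-4.8  2.9 24.1] gap 0.0227 grip 65.76080203056335 q [ 0.    0.5   0.58  2.05 -0.42  0.71  0.48]
```

Contact came at TCP z 0.189. I'll ease off and check the shoulder height to see whether it's on the floor or the rim.

```bash
python3 -m crank '[{"fingers":1,"tx":0,"ty":0,"tz":-0.4,"roll":0},{"fingers":1,"tx":0,"ty":0,"tz":-0.4,"roll":0}]'
python3 fit.py
python3 - <<'E'
from plant import *
from h import *
d=get_image("side");P,q=pts(d,np.ones((384,512),bool));c=d["image"][q[:,1],q[:,0]].astype(int)
g=(abs(P[:,0]-.487)<.05)&(abs(P[:,1]+.266)<.05)&(P[:,2]>.03)
wd=np.array([.905,-.425])
for z in np.arange(.04,.235,.008):
    k=g&(abs(P[:,2]-z)<.004)&(c[:,0]-c[:,2]>20); e=P[k,:2]@wd
    if k.sum()>2: print("%.3f n%d w %.3f rgb %s"%(z,k.sum(),np.ptp(e),np.median(c[k],0)))
cv2.imwrite("pics/s6.png",cv2.resize(d["image"][180:270,230:320,::-1],(600,600),interpolation=cv2.INTER_CUBIC))
E
```

```text
clock: 12.43
position: [0.4881, -0.267, 0.1898]
eef_rot: [0.001, 0.825, 0.565, 0.001]
force: [-0.5, -1.2, -5.5]
finger_gap: 0.022
grip_force: 62.7
n 257 face angle (width dir) -28.3 deg tilt dy/dz -0.019
h -0.126 width [-0.0641 -0.006   0.0422] front dist along n 0.018
h -0.079 width [-0.0289 -0.0013  0.0266] front dist along n 0.0188
0.040 n81 w 0.103 rgb [168. 125.  85.]
0.048 n257 w 0.108 rgb [205. 149.  99.]
0.056 n38 w 0.065 rgb [166.  139.   86.5]
0.064 n30 w 0.054 rgb [166.5 139.   87. ]
0.072 n34 w 0.057 rgb [165.5 137.5  86. ]
0.080 n36 w 0.057 rgb [162. 135.  85.]
0.088 n38 w 0.057 rgb [158.  130.5  82. ]
0.096 n38 w 0.056 rgb [157. 129.  81.]
0.104 n30 w 0.056 rgb [158. 130.  82.]
0.112 n34 w 0.056 rgb [158. 130.  82.]
0.120 n35 w 0.055 rgb [161. 133.  83.]
0.128 n38 w 0.055 rgb [162.5 134.   84. ]
0.136 n34 w 0.058 rgb [165. 136.  85.]
0.144 n51 w 0.058 rgb [172. 143.  89.]
0.152 n44 w 0.053 rgb [185. 153.  94.]
0.160 n50 w 0.051 rgb [198.5 164.   99. ]
0.168 n51 w 0.045 rgb [210. 174. 105.]
0.176 n35 w 0.033 rgb [193. 158.  99.]
0.184 n16 w 0.024 rgb [152.5 113.5  74. ]
0.192 n21 w 0.035 rgb [155.  97.  68.]
0.200 n37 w 0.038 rgb [170. 105.  79.]
0.208 n21 w 0.035 rgb [134.  92.  72.]
0.216 n12 w 0.027 rgb [129.   88.   71.5]
0.224 n13 w 0.027 rgb [148. 119. 102.]
0.232 n9 w 0.023 rgb [119. 103.  78.]
```

View pics/s6.png

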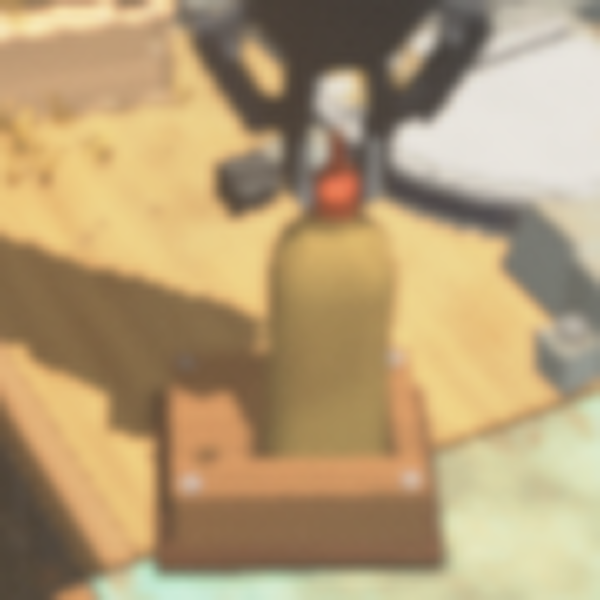

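The collar starts at z≈0.184, so the base is at 0.024, the pocket floor. The picture shows the bottle inside the pocket behind its front rim (row 455). Settling, releasing and retreating.

```bash
python3 -m crank '[{"fingers":1,"tx":0,"ty":0,"tz":0.15,"roll":0},{"fingers":2,"tx":0,"ty":0,"tz":0.15,"roll":0},{"fingers":2.6,"tx":0,"ty":0,"tz":0.15,"roll":0},{"fingers":4,"tx":0,"ty":0,"tz":0.15,"roll":0},{"fingers":6,"tx":0,"ty":0,"tz":0.15,"roll":0},{"fingers":6,"tx":0,"ty":0,"tz":0.15,"roll":0},{"fingers":6,"tx":0,"ty":0,"tz":0.15,"roll":0},{"fingers":6,"tx":0,"ty":0,"tz":0.15,"roll":0}]'
python3 -m crank '[{"fingers":6,"tx":0,"ty":0,"tz":-1,"roll":0},{"fingers":6,"tx":0,"ty":0,"tz":-3,"roll":0},{"fingers":6,"tx":0,"ty":0,"tz":-5,"roll":0},{"fingers":6,"tx":0,"ty":0,"tz":-7,"roll":0},{"fingers":6,"tx":3,"ty":0,"tz":-9,"roll":0},{"fingers":6,"tx":7,"ty":0,"tz":-10,"roll":0},{"fingers":6,"tx":11,"ty":0,"tz":-10,"roll":0},{"fingers":6,"tx":14,"ty":0,"tz":-10,"roll":0}]'
python3 - <<'E'
from plant import *
from h import *
d=get_image("side");t=get_image("top")
f=lambda d,u,v,w,h:cv2.resize(d["image"][v:v+h,u:u+w,::-1],(400,400),interpolation=cv2.INTER_CUBIC)
cv2.imwrite("pics/s7.png",np.hstack([f(d,230,180,90,90),f(t,280,150,80,80)]))
P,q=pts(d,np.ones((384,512),bool));g=(abs(P[:,0]-.487)<.03)&(abs(P[:,1]+.262)<.03)&(P[:,2]>.17);print("tip",P[g,2].max(),P[g][P[g,2]>.205].mean(0))
E
```

```text
clock: 13.2
position: [0.4872, -0.2663, 0.1869]
eef_rot: [-0.0, 0.825, 0.566, -0.0]
force: [-0.6, 0.2, -0.3]
finger_gap: 0.0597
grip_force: 0.0
clock: 13.87
position: [0.5395, -0.1327, 0.2889]
eef_rot: [0.0, 0.824, 0.566, 0.002]
force: [-0.1, 0.2, -0.7]
finger_gap: 0.0602
grip_force: 0.0
tip 0.22576444740461443 [ 0.48601617 -0.26608626  0.2146127 ]
```

View pics/s7.png

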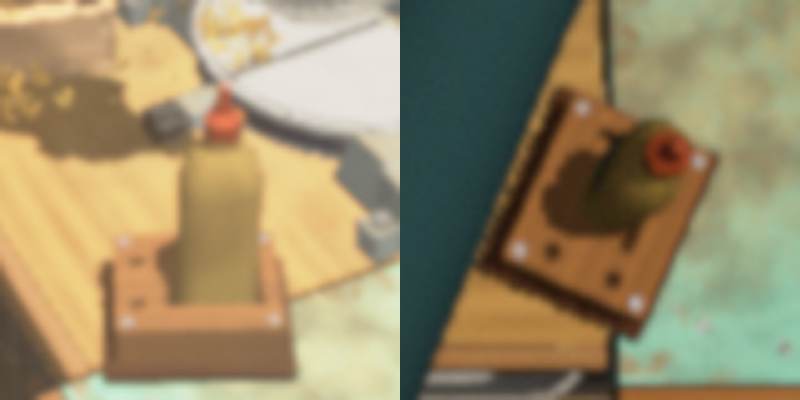

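The bottle stands upright in the pocket, with its tip at z 0.2258 against 0.225 expected. The red cap is at left crop (225,115), and the gripper is clear.

```bash
python3 -c "
from plant import *
print(sign_off())"
```

```text
the job is handed in; nothing more can be done
None
```

The glue bottle is out from under the rail and stands upright, cap up, fully down in the stand's pocket, with the gripper clear of it; I gripped it by the cap collar instead of the body because the tool cannot tilt, and I never touched the tin, offcut or tape measure (not re-measured at the end).

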